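Load a glass tile into the indexing gauge wheel and turn it one click

ROBOT

A 6-joint arm with a two-finger parallel gripper is mounted at the origin on a cart in front of the work surface, level with it; the furniture and walls round the work are solid. World frame = base frame: x ahead of the robot, y to its left, z up, the work surface at z = 0. Lengths are in m, angles in rad, forces in N, time in s.
With the tool pointing down it reaches from about 0.35 to 0.775 m from the base axis. Payload 5.5 kg.
Tool frame: the origin (TCP) lies midway between the tips of the shut fingers; the grasp point (between the pads) lies 19 mm behind it; z points along the fingers, y is the line along which they close (so a half turn about z gives the same grasp; the last joint's range is limited). The gripper opens to 85 mm and grips with 20 to 120 N. Pads are 22 mm wide; open, the fingers measure 114 mm over their backs; the gripper's body (76 mm by 85 mm) begins 54 mm behind the grasp point. The pads swing forward as they close: fully open they stand 13 mm farther back than shut.
Start: joints at [1.047, 0.313, 0.046, 1.304, 0, 1.431], TCP at [0.215, 0.533, 0.231] pointing down, gripper open.
Joint ranges: [-2.76, 2.76], [-0.86, 1.69], [-1.03, 1.26], [-2.2, 2.34], [-1.47, 1.5], [-3.14, 3.14]. Speed limits (rad/s): [2.57, 2.57, 3.14, 3.14, 3.14, 3.14].

INTERFACE

Orientations are given as a unit quaternion [w, x, y, z].
In Python, from workcell import env gives the robot as it stands. The module is installed in compiled form; this text tells all that it offers.
- The arm moves only by the tool servo_tool, never from a script. Its argument "motion" is a list of rows, each an object of numbers: "jaw": the finger opening in mm, from 0 to 85.4; "x", "y", "z": the shift along the tool's x, y, z in units of 40 mm (1.0 is 40 mm); "twist": the turn about the tool's z in units of 5 degrees (1.0 is 5 degrees). A call has 1 to 12 rows; each row shifts and turns the commanded pose from where the row before left it, along the tool's axes as they then stand; what a row does not reach is not made up. A row lasts 1/12 s, in which the tool goes at most 41.7 mm and 7.16 degrees, less where a joint would pass 70% of its speed; a pose out of reach is approached as far as the arm can. A call is refused whole if a number of a shift passes 1 or a number of a turn 1, either way. A call with a gripper value outside its range is refused whole. The fingers move at their own pace and stop on an object; the grip force is fixed at half the most. Time passes only in rows, so rows that do not move let the fingers close. It gives the time, the measured TCP pose, the force, the opening and the grip force at its end, in the units of the state.
- env.read_state(): the state, without advancing time (a new reading comes with each control period).
- env.read_camera(name): name is "side" or "top"; returns (picture, depth): 400x640x3 uint8, red, green, blue; 400x640 float32, m along the optical axis (not along the pixel's ray), 0 where there is no reading.
- env.camera_info(name): a dict with "intrinsics" (3x3 intrinsics, pixels), "rvec" (rotation vector, rad) and "tvec" (3), from world to camera coordinates, as OpenCV has them. Camera axes: x right, y down, z forward; pixel columns grow to the right and rows downward; lengths in m; the calibration is good to about 2 mm. A picture is of the moment at which its call begins. camera_info takes no time and is no camera call.
- env.job_done(): hands the job in; it is judged then, once.
The state is a dict: "time": time; "q": joint angles; "joint_velocities": joint speeds; "tau": joint torques, N m; "eef_pos": TCP position; "orientation": TCP orientation; "ft_force": force on the tool from outside, world axes, zero at the start; "ft_torque": the same for the moment, N m; "opening": finger opening in m; "gripper_force": force on a finger pad.
Only numpy, scipy, OpenCV 4.12 (cv2) and the standard library are available. Lean on these libraries where they do the work, as an engineer would, in place of code of your own. Each camera call takes 0.05 s, during which the arm holds its last target. There are 200 camera calls.

TASK

Check the thickness of the loose glass tile on the gauging wheel: put it into the nest at the loading pointer and press it gently, without forcing the glass, past its spring until it lies flat and fully home on the nest floor, and let go. Then turn the wheel one click clockwise (seen from above) so that the tile comes to rest under the gauge finger and lifts it. Leave the other things on the bench where they are.

Things in the scene. Friction and masses are not known exactly. Their poses are not given: they have to be found in the camera images.
- tile: the loose square glass tile, mottled blue, 25 x 25 x 8 mm, 11 to 16 g, lying flat on the bench behind the wheel, between lamp and grinder. Origin: centre of its underside; z up, x and y along its edges (any of the four ways round will do). Brittle: pressing it on the wheel or base with more than 40 N breaks it.
- gauge_base: gauging device fixed to the bench: grey base with an aluminium wheel of six lobes (160 mm across, top face 42 mm above the bench), dial gauge, detent and loading pointer. Origin: on the bench, on the wheel's upright axis; z up. On each lobe is one nest, an open square pocket for a tile; all six are equal, empty, 60 degrees apart, centres 58 mm from the axis, edges along and across the radius.
- load_station (a point): centre of the nest floor at the loading station, wheel mid-slack (see detent), 42 mm above the bench: the nest by the pointed steel tab (97 mm off the axis, 44 mm high). The radius from the axis to here is the nest's middle line. Along it run two side walls 26.5 mm apart, 4 mm high, 5 mm thick, 34 mm long, not bevelled; inside is a round-topped datum bar, 4 mm high, at 45.5 mm radius.
- load_leaf (a point): middle of the loading nest's spring leaf at floor level, 69.3 mm from the axis. It stands 1.2 mm in a tile's way and gives outward; its lip flares outward, level with the wall tops, mouth at 71.7 mm radius. A tile let go in the mouth stays tilted, outer edge 3 mm up, till pressed with 4 to 12 N; then the leaf holds it against the datum bar, centre 58 mm from the axis, top 4 mm above the walls.
- detent (a point): the detent's spring roller at the wheel's rim. The wheel clicks every 60 degrees: about 0.25 N m to leave a click, and past half way it falls into the next. The roller is loose in its click: the wheel may rest anywhere up to 4 mm either side of the true station, measured round the nest circle, and moves in that slack at a touch (0.03 N m), so no listed pose gives a nest's actual place or yaw.
- gauge_station (a point): centre (wheel mid-slack) of the nest floor under the gauge finger, 42 mm above the bench, 58 mm from the axis, one click (60 degrees) clockwise from above from load_station. The finger is a steel rocker reaching in over the rim: underside 61 mm, top 67 mm, rounded foot 48.5 mm above the bench. The dial stands outside the rim, 113 to 131 mm from the axis, 101 mm high.
- knob (a point): middle of the wheel's knob, on the wheel's axis, 84 mm above the bench: an upright knurled black cylinder, 42 mm in diameter, 24 mm high (72 to 96 mm above the bench), on a 20 mm stem; it can be gripped from above at any yaw and turns the wheel.
- gauge_arm (a joint): angle of the gauge finger in rad: 0 at rest with nothing under it, about 0.05 when a seated tile under it lifts its foot by 1.5 to 2 mm (spring about 1 N). The needle of the dial follows it.
- lamp_neck (a point): foot, at bench level, of the upright neck (22 mm thick) of the black desk lamp to the left of the wheel; the neck rises straight up 0.32 m, then arches forward and left to the lamp's head, all below 0.43 m high. Keep the arm and gripper clear of it.
- offcut: a piece of green glass, 42 x 65 x 8 mm, four-sided with a slanting edge, lying flat a hand's breadth behind the tile; to be left alone. Origin: centre of its underside.
- dish: small dish of chips, 69 mm wide, 18 mm high, by the grinder's left side; to be left alone. Origin: centre of its underside.
- mug: green and white mug, 78 mm wide, 101 mm high, to the right, between wheel and grinder; to be left alone. Origin: centre of its underside.
- cutter: glass cutter with a yellow-brown handle, 152 mm long, 18 mm thick, lying near the front right edge of the bench; to be left alone. Origin: centre of its underside.

How it is judged:
By the outcome, as a careful person would: the job done as asked, in the order asked, and still so for the second after the job is handed in, with the robot touching nothing.
It also fails if it takes over 72 s, if anything falls off the work surface, if the arm or the gripper's body presses on something with over 40 N, if the wrist force passes 120 N, or if a joint passes its speed limit or range.

## Working session

There is one attempt and no reset: what is moved stays moved. The work goes in short steps, Python scripts to look and compute and a tool call to move; the robot and the scene stay as the last step left them, time stands still between calls to the robot, and variables do not carry over. Pictures are saved under pics/ and viewed, at most 10 in all, crops included, and the job is handed in when it is done.

Besides the shell and the picture viewer there is one more tool, called after ">>>" by a JSON object that holds its "api" and its "payload". servo_tool: Moves the arm, as the interface text tells. Its arguments: {"type":"object","properties":{"motion":{"type":"array","items":{"type":"object","properties":{"jaw":{"type":"number"},"x":{"type":"number"},"y":{"type":"number"},"z":{"type":"number"},"twist":{"type":"number"}}}}},"required":["motion"]}

```bash
mkdir -p pics
cat > h.py <<'E'
import numpy as np, cv2
from workcell import env
def cam(n):
    i=env.camera_info(n); K=np.array(i["intrinsics"],float); R=cv2.Rodrigues(np.array(i["rvec"],float))[0]; t=np.array(i["tvec"],float).ravel()
    return K,R,t
def ray(n,uv,z):
    K,R,t=cam(n); uv=np.atleast_2d(np.array(uv,float))
    d=(np.linalg.inv(K)@np.c_[uv,np.ones(len(uv))].T).T@R; c=-R.T@t
    return c+d*((z-c[2])/d[:,2])[:,None]
def proj(n,P):
    K,R,t=cam(n); return cv2.projectPoints(np.atleast_2d(np.array(P,float)),cv2.Rodrigues(R)[0],t,K,None)[0].reshape(-1,2)
def snap(n,f):
    p,d=env.read_camera(n); cv2.imwrite('pics/'+f+'.png',p[:,:,::-1]); np.save('pics/'+f+'.npy',d); return p,d
E
python3 - <<'E'
from h import *
snap('top','t0');snap('side','s0')
for n in('top','side'):
    K,R,t=cam(n);print(n,K.diagonal(),-R.T@t,R[2])
s=env.read_state();print(s)
E
```

```text
top [392.04618342 392.04618342   1.        ] [ 0.3690402  -0.1149442   1.08576527] [ 0.192588   -0.02469626 -0.98096889]
side [437.83630916 437.83630916   1.        ] [0.30389816 0.51902793 0.69279648] [ 0.28107484 -0.69621705 -0.66051401]
{'time': 0.1, 'q': array([1.04741824e+00, 3.13933905e-01, 4.50937656e-02, 1.30360587e+00,
       1.00903234e-05, 1.43119280e+00]), 'joint_velocities': array([ 0.00038169, -0.00177448,  0.00222914,  0.00035094,  0.00020863,
       -0.00153835]), 'tau': array([ 3.05049674e-03, -4.81723988e+01,  2.99244726e+01,  1.27037993e-02,
       -5.43128363e-05,  2.29885273e-06]), 'eef_pos': array([0.21507079, 0.53277071, 0.23049363]), 'orientation': array([-2.73217633e-04,  1.90711812e-01,  9.81645723e-01, -7.78293609e-04]), 'ft_force': array([0.90422006, 1.56952431, 0.55408357]), 'ft_torque': array([ 0.02471997, -0.01352566,  0.00173144]), 'gripper_force': 0.0, 'opening': 0.08589833917187094}
```

View pics/t0.png

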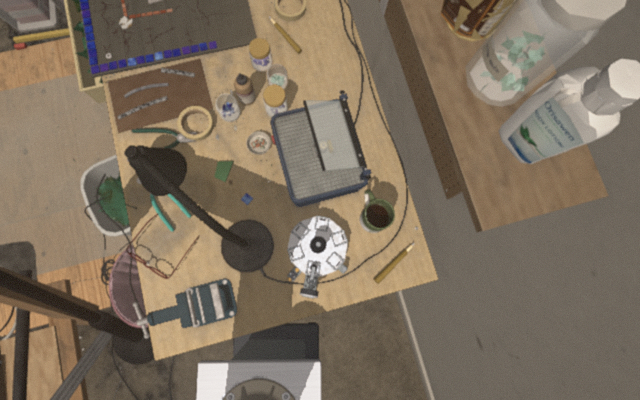

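View pics/s0.png

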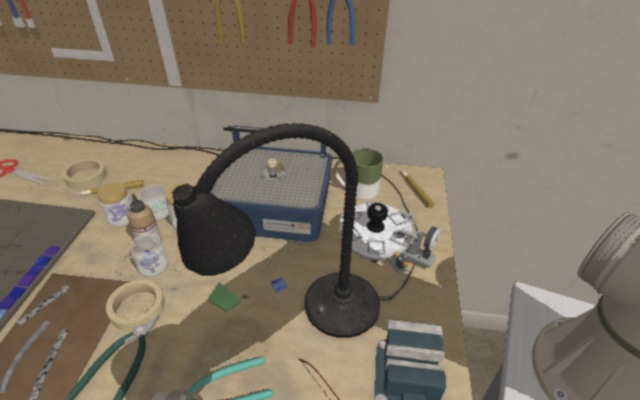

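Run:
```python
from h import *
im=cv2.imread('pics/t0.png')
a=cv2.resize(im[205:305,270:400],None,fx=6,fy=6,interpolation=cv2.INTER_CUBIC)
cv2.imwrite('pics/c0.png',a)
hsv=cv2.cvtColor(im,cv2.COLOR_BGR2HSV)
m=cv2.inRange(hsv,(100,110,40),(130,255,255)); m[:, :235]=0;m[:,262:]=0;m[:185]=0;m[215:]=0
ys,xs=np.nonzero(m);print(len(xs),xs.mean(),ys.mean())
r=cv2.minAreaRect(np.c_[xs,ys].astype(np.float32));print(r)
print(ray('top',cv2.boxPoints(r),0.008),ray('top',[xs.mean(),ys.mean()],0.006))
d=np.load('pics/t0.npy');print(d[190:208:3,238:258:3])
im=cv2.imread('pics/s0.png');hsv=cv2.cvtColor(im,cv2.COLOR_BGR2HSV)
m=cv2.inRange(hsv,(100,110,40),(130,255,255)); m[:, :265]=0;m[:,295:]=0;m[:272]=0;m[300:]=0
ys,xs=np.nonzero(m);print(len(xs),xs.mean(),ys.mean(),ray('side',[xs.mean(),ys.mean()],0.005))
c,_=max([(c,cv2.contourArea(c)) for c in cv2.findContours(m,0,2)[0]],key=lambda x:x[1])
r=cv2.minAreaRect(c)
print(cv2.approxPolyDP(c,3,True).reshape(-1,2).tolist())
print(ray('side',cv2.approxPolyDP(c,3,True).reshape(-1,2),0.008))
# knob
print('knob top',ray('top',[318,244],.096))
print('dial',ray('top',[310,285],.101))
```

```text
2 247.0 195.5
((247.0, 195.5), (1.0, 0.0), -90.0)
[[0.58851398 0.0414442  0.008     ]
 [0.58851398 0.0414442  0.008     ]
 [0.59136741 0.0415212  0.008     ]
 [0.59136741 0.0415212  0.008     ]] [[0.59035026 0.04177297 0.006     ]]
[[1.1039097 1.1046357 1.1074646 1.109723  1.1030707 1.1055361 1.1057993]
 [1.1032472 1.1022167 1.10169   1.0957704 1.1056266 1.1061189 1.1051772]
 [1.1008496 1.0971699 1.0925764 1.097072  1.0911045 1.0987284 1.1032914]
 [1.1008936 1.0942132 1.0933217 1.0897582 1.0957208 1.1017444 1.1018015]
 [1.1050483 1.0988272 1.0921158 1.090044  1.0973005 1.1004714 1.0952919]
 [1.0995898 1.0990521 0.        1.0998884 1.1011481 1.0953445 1.1009637]]
28 276.35714285714283 283.9642857142857 [[0.58470249 0.04430826 0.005     ]]
[[279, 280], [272, 283]]
[[0.58316791 0.03548254 0.008     ]
 [0.59242018 0.04764305 0.008     ]]
knob top [[ 0.44723954 -0.15270441  0.096     ]]
dial [[ 0.34664237 -0.13208714  0.101     ]]
```

View pics/c0.png

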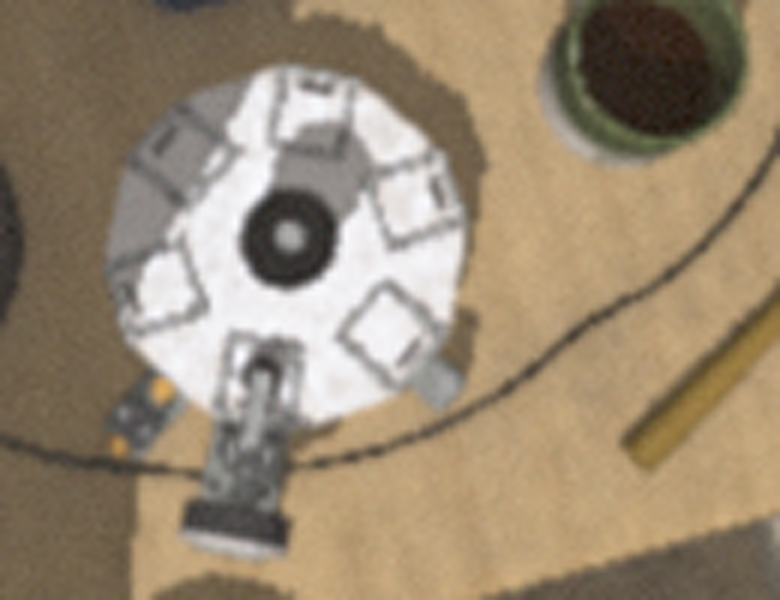

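Run:
```python
from h import *
for n,u,z in [('side',[343,297],0.03),('side',[347,200],.3),('side',[342,303],0.015),('top',[247,246],0.012)]: print(n,u,z,ray(n,u,z))
# cloud of lamp from side depth & arm from top depth
K,R,t=cam('side');d=np.load('pics/s0.npy');im=cv2.imread('pics/s0.png')
def pt(n,u,v,d):
    K,R,t=cam(n);return (np.linalg.inv(K)@np.array([u,v,1.])*d-t)@R
for v in range(150,296,20):
    row=im[v,330:362].max(1);xs=np.nonzero(row<50)[0]
    if len(xs): u=330+int(np.median(xs));print('neck',u,v,pt('side',u,v,d[v,u]).round(3),len(xs))
for u,v in [(330,140),(300,130),(260,137),(220,165),(200,195),(210,250),(250,240),(185,260)]: print('arch',u,v,pt('side',u,v,d[v,u]).round(3))
dt=np.load('pics/t0.npy')
print('arm top')
for u,v in [(260,380),(240,370),(200,375),(130,345),(120,325),(100,318),(60,300),(20,285),(300,340),(250,330),(20,320)]: print(u,v,pt('top',u,v,dt[v,u]).round(3))
# gripper projection
print(proj('top',[[.215,.533,.231],[.215,.533,.45],[0,0,0],[0,0,.4]]))
```

```text
side [343, 297] 0.03 [[0.44744142 0.03977742 0.03      ]]
side [347, 200] 0.3 [[0.44114186 0.07913373 0.3       ]]
side [342, 303] 0.015 [[0.44760697 0.04257044 0.015     ]]
top [247, 246] 0.012 [[0.44909049 0.03712316 0.012     ]]
neck 341 150 [0.459 0.063 0.368] 15
neck 350 170 [0.449 0.05  0.329] 12
neck 350 190 [0.448 0.046 0.291] 10
neck 349 210 [0.447 0.046 0.252] 9
neck 347 230 [0.447 0.047 0.211] 9
neck 346 250 [0.446 0.048 0.166] 9
neck 344 270 [0.448 0.046 0.113] 9
neck 341 290 [0.45  0.048 0.059] 14
arch 330 140 [0.471 0.075 0.387]
arch 300 130 [0.499 0.103 0.411]
arch 260 137 [0.534 0.14  0.413]
arch 220 165 [0.567 0.18  0.389]
arch 200 195 [0.585 0.204 0.356]
arch 210 250 [0.568 0.227 0.291]
arch 250 240 [0.539 0.18  0.276]
arch 185 260 [0.604 0.236 0.265]
arm top
260 380 [ 0.109 -0.005  0.013]
240 370 [ 0.13   0.048 -0.001]
200 375 [0.12  0.15  0.003]
130 345 [ 0.082  0.626 -0.701]
120 325 [ 0.189  0.581 -0.487]
100 318 [ 0.227  0.599 -0.365]
60 300 [ 0.302  0.607 -0.133]
20 285 [0.349 0.616 0.031]
300 340 [ 0.112 -0.103 -0.594]
250 330 [0.23  0.025 0.003]
20 320 [ 0.208  0.969 -0.504]
[[ -17.4577877   355.04840702]
 [-136.56984495  384.52751282]
 [ 257.59276521  424.72847805]
 [ 227.83232155  522.36125428]]
```

>>> {"api": "servo_tool", "payload": {"motion": [{"y": -0.5,"jaw": 30},{"y": -1,"jaw": 30},{"y": -1,"jaw": 30},{"y": -1,"jaw": 30},{"y": -1,"jaw": 30},{"y": -0.8,"jaw": 30},{"jaw": 30},{"jaw": 30}]}}

```text
schema error: expected keys jaw, x, y, z, twist
```

```bash
cat > st.py <<'E'
from h import *
import json
s=env.read_state()
R=cv2.Rodrigues(np.zeros(3))[0]
w,x,y,z=s['orientation']
from scipy.spatial.transform import Rotation as Ro
M=Ro.from_quat([x,y,z,w]).as_matrix()
print('t',round(s['time'],2),'p',s['eef_pos'].round(4),'yawx',round(np.degrees(np.arctan2(M[1,0],M[0,0])),2),'tz',M[:,2].round(4),'F',s['ft_force'].round(2),'T',s['ft_torque'].round(3),'op',round(s['opening']*1e3,2),'gf',round(s['gripper_force'],1),'q',s['q'].round(3))
open('log.txt','a').write(json.dumps([s['q'].tolist(),s['eef_pos'].tolist()])+'\n')
E
python3 st.py
```

```text
t 0.1 p [0.2151 0.5328 0.2305] yawx 158.01 tz [-8.0e-04 -1.4e-03 -1.0e+00] F [0.9  1.57 0.55] T [ 0.025 -0.014  0.002] op 85.9 gf 0.0 q [1.047 0.314 0.045 1.304 0.    1.431]
```

>>> {"api": "servo_tool", "payload": {"motion": [{"x": 0,"y": -0.5,"z": 0,"twist": 0,"jaw": 30},{"x": 0,"y": -1,"z": 0,"twist": 0,"jaw": 30},{"x": 0,"y": -1,"z": 0,"twist": 0,"jaw": 30},{"x": 0,"y": -1,"z": 0,"twist": 0,"jaw": 30},{"x": 0,"y": -1,"z": 0,"twist": 0,"jaw": 30},{"x": 0,"y": -0.8,"z": 0,"twist": 0,"jaw": 30},{"x": 0,"y": 0,"z": 0,"twist": 0,"jaw": 30},{"x": 0,"y": 0,"z": 0,"twist": 0,"jaw": 30}]}}

```text
time: 0.77
eef_pos: [0.1353, 0.3354, 0.2314]
orientation: [0.0, 0.191, 0.982, 0.0]
ft_force: [-0.2, -0.1, 0.5]
opening: 0.0301
gripper_force: 0.0
```

```bash
python3 st.py
```

```text
t 0.77 p [0.1353 0.3354 0.2314] yawx 157.98 tz [ 5.e-04  7.e-04 -1.e+00] F [-0.22 -0.1   0.49] T [ 0.063 -0.018  0.024] op 30.08 gf 0.0 q [ 0.964 -0.104 -0.426  1.248  0.     1.349]
```

>>> {"api": "servo_tool", "payload": {"motion": [{"x": -0.4,"y": 0,"z": 0,"twist": 0.5,"jaw": 60},{"x": -0.785,"y": -0.034,"z": 0,"twist": 1,"jaw": 30},{"x": -0.785,"y": -0.034,"z": 0,"twist": 1,"jaw": 30},{"x": -0.785,"y": -0.034,"z": 0,"twist": 1,"jaw": 30},{"x": -0.785,"y": -0.034,"z": 0,"twist": 1,"jaw": 30},{"x": -0.785,"y": -0.034,"z": 0,"twist": 1,"jaw": 30},{"x": -0.785,"y": -0.034,"z": 0,"twist": 1,"jaw": 30},{"x": -0.785,"y": -0.034,"z": 0,"twist": 1,"jaw": 30},{"x": -0.785,"y": -0.034,"z": 0,"twist": 1,"jaw": 30},{"x": -0.785,"y": -0.034,"z": 0,"twist": 1,"jaw": 30},{"x": -0.785,"y": -0.034,"z": 0,"twist": 1,"jaw": 30},{"x": -0.785,"y": -0.034,"z": 0,"twist": 1,"jaw": 30}]}}

```text
time: 1.77
eef_pos: [0.3581, 0.0671, 0.2312]
orientation: [0.0, 0.641, 0.768, 0.0]
ft_force: [-0.1, -0.2, 0.4]
opening: 0.0297
gripper_force: 0.0
```

>>> {"api": "servo_tool", "payload": {"motion": [{"x": -0.785,"y": -0.034,"z": 0,"twist": 1,"jaw": 30},{"x": -0.785,"y": -0.034,"z": 0,"twist": 1,"jaw": 30},{"x": -0.785,"y": -0.034,"z": 0,"twist": 1,"jaw": 30},{"x": -0.785,"y": -0.034,"z": 0,"twist": 1,"jaw": 30},{"x": -0.785,"y": -0.034,"z": 0,"twist": 1,"jaw": 60},{"x": -0.785,"y": -0.034,"z": 0,"twist": 1,"jaw": 60},{"x": 0,"y": 0,"z": 0,"twist": 0,"jaw": 60}]}}

```text
time: 2.35
eef_pos: [0.3419, -0.1225, 0.2312]
orientation: [0.001, 0.82, 0.573, -0.001]
ft_force: [0.4, 0.2, 0.7]
opening: 0.06
gripper_force: 0.0
```

```bash
python3 st.py
python3 - <<'E'
from h import *
snap('top','t1');a=cv2.imread('pics/t1.png');p,d=snap('side','s1')
K,R,t=cam('top')
cv2.imwrite('pics/v1.png',np.hstack([cv2.resize(a[150:400,150:450],(480,400)),cv2.resize(p[:,320:,::-1],(320,400))]))
E
```

```text
t 2.35 p [ 0.3419 -0.1225  0.2312] yawx 69.93 tz [ 2.0e-04 -2.1e-03 -1.0e+00] F [0.39 0.2  0.68] T [-0.007  0.002 -0.016] op 59.99 gf 0.0 q [-0.565 -0.101 -0.424  1.247 -0.002  1.356]
```

View pics/v1.png

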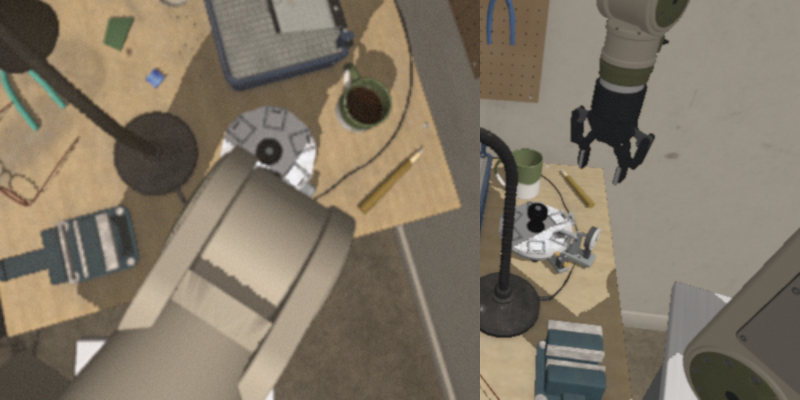

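Run:
```python
from h import *
def pt(n,u,v,d):
    K,R,t=cam(n);return (np.linalg.inv(K)@np.array([u,v,1.])*d-t)@R
d=np.load('pics/s1.npy')
for u,v in [(457,120),(462,72),(470,45),(480,10),(500,5),(455,2),(490,20)]: print(u,v,pt('side',u,v,d[v,u]).round(3))
print(proj('side',[[.342,-.1225,.231],[.342,-.1225,.431],[.342,-.1225,.531],[.342,-.1225,.631]]))
d=np.load('pics/t1.npy')
for vx,vy in [(230,200),(300,190),(340,240),(270,250),(210,270),(240,300),(150,350),(120,380),(250,380),(230,160)]:
    u=150+vx/1.6; v=150+vy/1.6;print('top',vx,vy,pt('top',u,v,d[int(v),int(u)]).round(3))
```

```text
457 120 [ 0.332 -0.082  0.366]
462 72 [ 0.341 -0.081  0.438]
470 45 [ 0.339 -0.085  0.474]
480 10 [ 0.337 -0.067  0.524]
500 5 [ 0.316 -0.073  0.53 ]
455 2 [ 0.37  -0.092  0.522]
490 20 [ 0.322 -0.069  0.513]
[[ 438.0064762   175.92125807]
 [ 464.79284481   65.40566727]
 [ 482.88971046   -9.25864531]
 [ 505.78543716 -103.72216893]]
top 230 200 [ 0.37  -0.106  0.717]
top 300 190 [ 0.386 -0.205  0.048]
top 340 240 [ 0.347 -0.17   0.71 ]
top 270 250 [ 0.342 -0.129  0.714]
top 210 270 [ 0.33  -0.095  0.71 ]
top 240 300 [ 0.313 -0.112  0.703]
top 150 350 [ 0.29  -0.064  0.724]
top 120 380 [ 0.277 -0.049  0.728]
top 250 380 [ 0.274 -0.118  0.72 ]
top 230 160 [ 0.394 -0.106  0.704]
```

Run:
```python
from h import *
im=cv2.imread('pics/t0.png');g=im.max(2)
m=(g<75).astype(np.uint8);w=np.zeros_like(m);w[232:257,306:331]=1
n,l,st,c=cv2.connectedComponentsWithStats(m*w);k=1+np.argmax(st[1:,4]);print(st[k],c[k])
cc=[s for s in cv2.findContours((l==k).astype(np.uint8),0,1)[0]][0];(cx,cy),r=cv2.minEnclosingCircle(cc);print(cx,cy,r)
ax=ray('top',[cx,cy],.096)[0];print('axis',ax)
im=cv2.imread('pics/s0.png');g=im.max(2)
m=(g<60).astype(np.uint8);w=np.zeros_like(m);w[198:240,362:392]=1
n,l,st,c=cv2.connectedComponentsWithStats(m*w);k=1+np.argmax(st[1:,4]);print(st[k],c[k],ray('side',c[k],.084))
for z in(.046,.101): print(proj('top',[ax[0],ax[1],z]))
for nm,px,z in [('ptr',(440,385),.044),('nest load',(388,332),.042),('opp',(190,150),.042),('gauge nest',(258,372),.042),('topnest',(315,112),.042),('right',(415,205),.042),('left',(163,290),.042),('dial',(236,535),.09),('detent',(145,415),.045)]:
    p=ray('top',[270+px[0]/6-.4,205+px[1]/6-.4],z)[0];v=p-ax;print(nm,p.round(4),'r',np.hypot(v[0],v[1]).round(4),'b',np.degrees(np.arctan2(v[1],v[0])).round(1))
```

```text
[311 237  15  15 148] [317.71621622 244.18918919]
317.70001220703125 244.3000030517578 7.65385627746582
axis [ 0.44648957 -0.15194303  0.096     ]
[367 204  20  28 390] [376.17692308 217.68717949] [[ 0.44274523 -0.13444586  0.084     ]]
[[317.00433561 245.78858768]]
[[317.77340264 244.14296475]]
ptr [ 0.3864 -0.2196  0.044 ] r 0.0905 b -131.6
nest load [ 0.4095 -0.1974  0.042 ] r 0.0586 b -129.2
opp [ 0.49   -0.1103  0.042 ] r 0.0602 b 43.7
gauge nest [ 0.3924 -0.1401  0.042 ] r 0.0553 b 167.7
topnest [ 0.5069 -0.1662  0.042 ] r 0.0621 b -13.3
right [ 0.4652 -0.2102  0.042 ] r 0.0612 b -72.2
left [ 0.4282 -0.0985  0.042 ] r 0.0565 b 108.9
dial [ 0.3252 -0.1296  0.09  ] r 0.1233 b 169.5
detent [ 0.3742 -0.0909  0.045 ] r 0.0946 b 139.8
```

>>> {"api": "servo_tool", "payload": {"motion": [{"x": 0.07,"y": 0.9,"z": 0,"twist": 0,"jaw": 64},{"x": 0.07,"y": 0.9,"z": 0,"twist": 0,"jaw": 64},{"x": 0.07,"y": 0.925,"z": 0,"twist": 0,"jaw": 64},{"x": 0,"y": 0,"z": 0,"twist": 1,"jaw": 64},{"x": 0,"y": 0,"z": 0,"twist": 1,"jaw": 64},{"x": 0,"y": 0,"z": 0,"twist": 1,"jaw": 64},{"x": 0,"y": 0,"z": 0,"twist": 1,"jaw": 64},{"x": 0,"y": 0,"z": 0,"twist": 1,"jaw": 64},{"x": 0,"y": 0,"z": 0,"twist": 1,"jaw": 64},{"x": 0,"y": 0,"z": 0,"twist": 1,"jaw": 64},{"x": 0,"y": 0,"z": 0,"twist": 1,"jaw": 64},{"x": 0,"y": 0,"z": 0,"twist": 1,"jaw": 64}]}}

```text
time: 3.45
eef_pos: [0.4479, -0.1443, 0.231]
orientation: [-0.0, 0.975, 0.22, 0.0]
ft_force: [0.4, -1.0, 0.1]
opening: 0.0639
gripper_force: 0.0
```

```bash
python3 st.py
```

```text
t 3.45 p [ 0.4479 -0.1443  0.231 ] yawx 25.48 tz [-0.e+00  6.e-04 -1.e+00] F [ 0.38 -0.96  0.07] T [-0.005  0.061  0.035] op 63.92 gf 0.0 q [-4.830e-01  1.120e-01 -2.100e-01  1.249e+00  1.000e-03  2.214e+00]
```

>>> {"api": "servo_tool", "payload": {"motion": [{"x": -0.09,"y": 0.17,"z": 0.5,"twist": 0,"jaw": 64},{"x": 0,"y": 0,"z": 1,"twist": 0,"jaw": 64},{"x": 0,"y": 0,"z": 1,"twist": 0,"jaw": 64},{"x": 0,"y": 0,"z": 0.8,"twist": 0,"jaw": 64},{"x": 0,"y": 0,"z": 0.5,"twist": 0,"jaw": 64},{"x": 0,"y": 0,"z": 0.3,"twist": 0,"jaw": 64},{"x": 0,"y": 0,"z": 0,"twist": 0,"jaw": 52},{"x": 0,"y": 0,"z": 0,"twist": 0,"jaw": 46},{"x": 0,"y": 0,"z": 0,"twist": 0,"jaw": 40},{"x": 0,"y": 0,"z": 0,"twist": 0,"jaw": 40},{"x": 0,"y": 0,"z": 0,"twist": 0,"jaw": 40},{"x": 0,"y": 0,"z": 0,"twist": 0,"jaw": 40}]}}

```text
time: 4.45
eef_pos: [0.4469, -0.1519, 0.0677]
orientation: [-0.001, 0.975, 0.222, 0.001]
ft_force: [0.6, 5.1, -4.5]
opening: 0.0409
gripper_force: 42.1
```

```bash
python3 st.py
```

```text
t 4.45 p [ 0.4469 -0.1519  0.0677] yawx 25.6 tz [ 0.001   0.0028 -1.    ] F [ 0.6   5.1  -4.54] T [ 1.111 -0.244  0.05 ] op 40.91 gf 42.1 q [-0.5    0.236 -0.486  0.849  0.003  2.195]
```

>>> {"api": "servo_tool", "payload": {"motion": [{"x": 0,"y": -0.02,"z": 0,"twist": 0,"jaw": 40},{"x": 0,"y": 0,"z": 0,"twist": 0,"jaw": 40},{"x": 0,"y": 0,"z": 0,"twist": 0,"jaw": 40}]}}

```text
time: 4.7
eef_pos: [0.4469, -0.1518, 0.0677]
orientation: [-0.001, 0.975, 0.221, 0.001]
ft_force: [2.4, 5.1, -5.2]
opening: 0.0412
gripper_force: 42.4
```

```bash
python3 st.py
```

```text
t 4.7 p [ 0.4469 -0.1518  0.0677] yawx 25.58 tz [ 0.0017  0.0017 -1.    ] F [ 2.43  5.13 -5.23] T [ 1.044 -0.479  0.002] op 41.17 gf 42.4 q [-4.990e-01  2.350e-01 -4.870e-01  8.480e-01  2.000e-03  2.196e+00]
```

>>> {"api": "servo_tool", "payload": {"motion": [{"x": 0,"y": 0,"z": 0,"twist": 0,"jaw": 60},{"x": 0,"y": 0,"z": -0.2,"twist": 0,"jaw": 60},{"x": 0,"y": 0,"z": -0.1,"twist": -0.5,"jaw": 60},{"x": 0,"y": 0,"z": 0,"twist": -1,"jaw": 60},{"x": 0,"y": 0,"z": 0,"twist": -1,"jaw": 60},{"x": 0,"y": 0,"z": 0,"twist": -1,"jaw": 60},{"x": 0,"y": 0,"z": 0,"twist": -1,"jaw": 60},{"x": 0,"y": 0,"z": 0,"twist": -1,"jaw": 60},{"x": 0,"y": 0,"z": 0,"twist": -1,"jaw": 60},{"x": 0,"y": 0,"z": 0,"twist": -1,"jaw": 60},{"x": 0,"y": 0,"z": 0,"twist": -1,"jaw": 60},{"x": 0,"y": 0,"z": 0,"twist": -1,"jaw": 60}]}}

```text
time: 5.7
eef_pos: [0.4471, -0.1539, 0.081]
orientation: [0.002, 0.803, 0.596, 0.0]
ft_force: [0.1, 0.0, 0.5]
opening: 0.06
gripper_force: 0.0
```

>>> {"api": "servo_tool", "payload": {"motion": [{"x": 0,"y": 0,"z": 0,"twist": -1,"jaw": 60},{"x": 0,"y": 0,"z": 0,"twist": -1,"jaw": 60},{"x": 0,"y": 0,"z": 0,"twist": -1,"jaw": 60},{"x": 0,"y": 0,"z": 0,"twist": 0,"jaw": 50},{"x": 0,"y": 0,"z": 0,"twist": 0,"jaw": 45},{"x": 0,"y": 0,"z": 0,"twist": 0,"jaw": 40},{"x": 0,"y": 0,"z": 0,"twist": 0,"jaw": 40},{"x": 0,"y": 0,"z": 0,"twist": 0,"jaw": 40}]}}

```text
time: 6.37
eef_pos: [0.4467, -0.1535, 0.0806]
orientation: [0.001, 0.72, 0.694, -0.0]
ft_force: [-0.9, -0.0, 6.5]
opening: 0.0409
gripper_force: 32.0
```

```bash
python3 st.py
```

```text
t 6.37 p [ 0.4467 -0.1535  0.0806] yawx 87.87 tz [ 0.0013 -0.0017 -1.    ] F [-0.94 -0.    6.5 ] T [ 0.013  0.431 -0.004] op 40.88 gf 32.0 q [-5.010e-01  2.210e-01 -4.700e-01  8.790e-01 -1.000e-03  1.107e+00]
```

>>> {"api": "servo_tool", "payload": {"motion": [{"x": 0,"y": 0,"z": 0,"twist": 0,"jaw": 60},{"x": 0,"y": 0,"z": -0.4,"twist": 0,"jaw": 60},{"x": 0,"y": 0,"z": -0.8,"twist": 0,"jaw": 60},{"x": -0.54,"y": -0.465,"z": 0,"twist": 0,"jaw": 50},{"x": -0.54,"y": -0.465,"z": 0,"twist": 0,"jaw": 48},{"x": 0,"y": 0,"z": 0,"twist": 1,"jaw": 48},{"x": 0,"y": 0,"z": 0,"twist": 1,"jaw": 48},{"x": 0,"y": 0,"z": 0,"twist": 1,"jaw": 48},{"x": 0,"y": 0,"z": 0,"twist": 1,"jaw": 48},{"x": 0,"y": 0,"z": 0,"twist": 1,"jaw": 48},{"x": 0,"y": 0,"z": 0,"twist": 1,"jaw": 48},{"x": 0,"y": 0,"z": 0,"twist": 1,"jaw": 48}]}}

```text
time: 7.37
eef_pos: [0.4075, -0.1949, 0.1275]
orientation: [0.0, 0.896, 0.444, 0.0]
ft_force: [0.2, 0.8, -0.4]
opening: 0.0482
gripper_force: 0.0
```

>>> {"api": "servo_tool", "payload": {"motion": [{"x": 0,"y": 0,"z": 0,"twist": 0.98,"jaw": 48},{"x": 0,"y": 0,"z": 0,"twist": 0,"jaw": 48},{"x": 0,"y": 0,"z": 0,"twist": 0,"jaw": 48}]}}

```text
time: 7.62
eef_pos: [0.4075, -0.1948, 0.1274]
orientation: [0.0, 0.913, 0.408, 0.0]
ft_force: [-0.2, -0.4, 0.0]
opening: 0.0477
gripper_force: 0.0
```

```bash
python3 st.py;python3 - <<'E'
from h import *
a,_=snap('side','s2');cv2.imwrite('pics/v2.png',cv2.resize(a[170:310,320:480,::-1],None,fx=4,fy=4,interpolation=cv2.INTER_CUBIC))
E
```

```text
t 7.62 p [ 0.4075 -0.1948  0.1274] yawx 48.19 tz [ 1.e-04 -2.e-04 -1.e+00] F [-0.21 -0.35  0.01] T [-0.007  0.052 -0.001] op 47.74 gf 0.0 q [-0.624  0.139 -0.443  0.989 -0.     1.677]
```

View pics/v2.png

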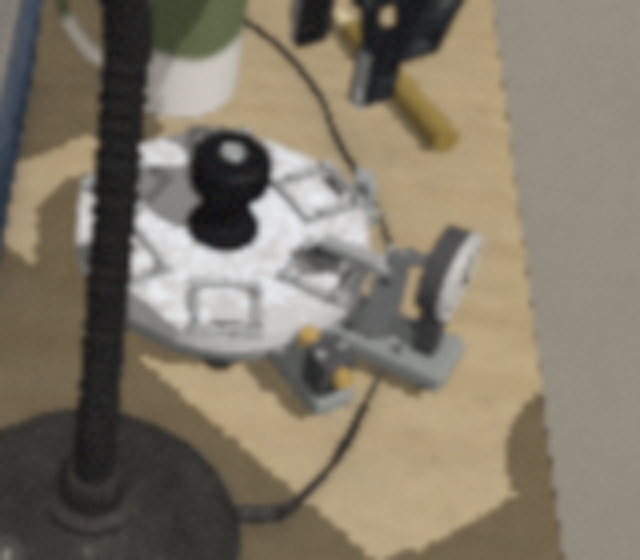

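>>> {"api": "servo_tool", "payload": {"motion": [{"x": 0,"y": 0.016,"z": 0.5,"twist": 0,"jaw": 48},{"x": 0,"y": 0,"z": 0.9,"twist": 0,"jaw": 48},{"x": 0,"y": 0,"z": 0.5,"twist": 0,"jaw": 48},{"x": 0,"y": 0,"z": 0.15,"twist": 0,"jaw": 48},{"x": 0,"y": 0,"z": 0.08,"twist": 0,"jaw": 48},{"x": 0,"y": 0,"z": 0,"twist": 0,"jaw": 48}]}}

```text
time: 8.17
eef_pos: [0.408, -0.1951, 0.0422]
orientation: [-0.0, 0.913, 0.408, -0.0]
ft_force: [-0.0, 0.3, -0.2]
opening: 0.0478
gripper_force: 0.0
```

>>> {"api": "servo_tool", "payload": {"motion": [{"x": 0,"y": 0,"z": 0,"twist": 0,"jaw": 44},{"x": 0,"y": 0,"z": 0,"twist": 0,"jaw": 40},{"x": 0,"y": 0,"z": 0,"twist": 0,"jaw": 38},{"x": 0,"y": 0,"z": 0,"twist": 0,"jaw": 37},{"x": 0,"y": 0,"z": 0,"twist": 0,"jaw": 36},{"x": 0,"y": 0,"z": 0,"twist": 0,"jaw": 35},{"x": 0,"y": 0,"z": 0,"twist": 0,"jaw": 35}]}}

```text
time: 8.75
eef_pos: [0.4086, -0.1955, 0.043]
orientation: [0.001, 0.913, 0.408, 0.0]
ft_force: [-0.9, 0.5, 5.9]
opening: 0.0356
gripper_force: 18.2
```

```bash
python3 st.py
```

```text
t 8.75 p [ 0.4086 -0.1955  0.043 ] yawx 48.12 tz [ 0.0015 -0.001  -1.    ] F [-0.91  0.53  5.92] T [0.157 0.201 0.036] op 35.57 gf 18.2 q [-0.624  0.232 -0.565  0.772  0.     1.678]
```

>>> {"api": "servo_tool", "payload": {"motion": [{"x": 0,"y": 0,"z": 0,"twist": 0,"jaw": 42},{"x": 0,"y": 0.016,"z": -0.02,"twist": -0.14,"jaw": 42},{"x": 0,"y": 0,"z": 0,"twist": 0,"jaw": 40},{"x": 0,"y": 0,"z": 0,"twist": 0,"jaw": 38},{"x": 0,"y": 0,"z": 0,"twist": 0,"jaw": 37},{"x": 0,"y": 0,"z": 0,"twist": 0,"jaw": 36},{"x": 0,"y": 0,"z": 0,"twist": 0,"jaw": 35},{"x": 0,"y": 0,"z": 0,"twist": 0,"jaw": 35},{"x": 0,"y": 0,"z": 0,"twist": 0,"jaw": 35}]}}

```text
time: 9.5
eef_pos: [0.4084, -0.1955, 0.0429]
orientation: [0.0, 0.911, 0.413, 0.0]
ft_force: [-0.8, 0.3, 1.4]
opening: 0.0353
gripper_force: 18.5
```

```bash
python3 st.py
```

```text
t 9.5 p [ 0.4084 -0.1955  0.0429] yawx 48.81 tz [ 0. -0. -1.] F [-0.77  0.27  1.42] T [0.022 0.056 0.013] op 35.25 gf 18.5 q [-0.624  0.233 -0.564  0.774  0.     1.666]
```

>>> {"api": "servo_tool", "payload": {"motion": [{"x": 0,"y": 0,"z": 0,"twist": 0,"jaw": 40},{"x": 0,"y": 0,"z": 0,"twist": 0,"jaw": 44},{"x": 0,"y": 0,"z": 0,"twist": 0,"jaw": 44}]}}

```text
time: 9.75
eef_pos: [0.4083, -0.1954, 0.0427]
orientation: [-0.0, 0.911, 0.413, 0.0]
ft_force: [-0.3, -0.5, 1.0]
opening: 0.0437
gripper_force: 0.0
```

```bash
python3 st.py
```

```text
t 9.75 p [ 0.4083 -0.1954  0.0427] yawx 48.81 tz [-1.e-04  3.e-04 -1.e+00] F [-0.28 -0.47  0.99] T [-0.061  0.012  0.028] op 43.74 gf 0.0 q [-0.624  0.233 -0.564  0.774  0.     1.666]
```

Run:
```python
from h import *
for n,f,(u0,v0,u1,v1),zz in [('top','t0',(234,186,262,212),.008),('side','s0',(262,272,298,298),.008)]:
    im=cv2.imread('pics/'+f+'.png').astype(np.float32)
    d=(im[:,:,0]-im[:,:,2])[v0:v1,u0:u1]
    S=6;b=cv2.resize(d,None,fx=S,fy=S,interpolation=cv2.INTER_CUBIC)
    bg=np.median(d);pk=np.percentile(d,97);m=(b>(bg+pk)/2).astype(np.uint8)
    c=max(cv2.findContours(m,0,1)[0],key=cv2.contourArea)
    px=c.reshape(-1,2)/S+[u0-.5+.5/S,v0-.5+.5/S]
    P=ray(n,px,zz)[:,:2].astype(np.float32)
    r=cv2.minAreaRect(P*1000);print(n,bg,pk,cv2.contourArea(c)/36,r)
    Mm=cv2.moments((P*1000).reshape(-1,1,2));print(Mm['m10']/Mm['m00'],Mm['m01']/Mm['m00'],Mm['m00'])
    v=cv2.approxPolyDP((P*1000).reshape(-1,1,2),6,True).reshape(-1,2);e=np.roll(v,-1,0)-v;print(v.round(1).tolist(),np.degrees(np.arctan2(e[:,1],e[:,0])).round(1)%90)
```

```text
top -37.0 36.0 76.63888888888889 ((581.2821655273438, 42.639686584472656), (26.237768173217773, 25.067981719970703), 50.115234375)
581.2960546670191 42.544133013195385 606.1602880071732
[[597.2999877929688, 45.20000076293945], [579.2999877929688, 58.099998474121094], [565.0999755859375, 40.099998474121094], [583.5, 26.700000762939453]] [54.399994 51.699997 54.       53.2     ]
side -34.0 46.950012 151.65277777777777 ((578.875732421875, 45.874908447265625), (26.362552642822266, 29.955883026123047), 49.97511291503906)
578.9026263927597 45.931373502129304 731.9826647082227
[[582.5999755859375, 28.100000381469727], [596.4000244140625, 44.599998474121094], [576.5, 64.0], [561.5999755859375, 46.20000076293945]] [50.1      45.699997 50.100006 49.3     ]
```

>>> {"api": "servo_tool", "payload": {"motion": [{"x": 0,"y": 0,"z": -0.5,"twist": 0,"jaw": 44},{"x": 0,"y": 0,"z": -1,"twist": 0,"jaw": 44},{"x": 0,"y": 0,"z": -1,"twist": 0,"jaw": 44},{"x": 0,"y": 0,"z": -1,"twist": 0,"jaw": 44},{"x": 0,"y": 0,"z": -1,"twist": 0,"jaw": 44},{"x": 0.44,"y": 0.1,"z": -0.5,"twist": 0,"jaw": 44},{"x": 0.86,"y": 0.187,"z": 0,"twist": 0,"jaw": 44},{"x": 0.86,"y": 0.187,"z": 0,"twist": 0,"jaw": 44},{"x": 0.86,"y": 0.187,"z": 0,"twist": 0,"jaw": 44},{"x": 0.86,"y": 0.187,"z": 0,"twist": 0,"jaw": 44},{"x": 0.44,"y": 0.087,"z": 0,"twist": 0,"jaw": 44},{"x": 0,"y": 0,"z": 0,"twist": 0,"jaw": 44}]}}

```text
time: 10.75
eef_pos: [0.5528, -0.0878, 0.2421]
orientation: [-0.0, 0.91, 0.415, 0.0]
ft_force: [0.4, -0.1, -0.4]
opening: 0.0438
gripper_force: 0.0
```

>>> {"api": "servo_tool", "payload": {"motion": [{"x": 0.375,"y": -0.2,"z": 0,"twist": 0,"jaw": 44},{"x": 0.75,"y": -0.4,"z": 0,"twist": 0,"jaw": 44},{"x": 0.75,"y": -0.4,"z": 0,"twist": 0,"jaw": 44},{"x": 0.75,"y": -0.4,"z": 0,"twist": -0.6,"jaw": 44},{"x": 0.375,"y": -0.2,"z": 0,"twist": 0,"jaw": 44},{"x": 0,"y": 0,"z": 0,"twist": 0,"jaw": 44},{"x": 0,"y": 0,"z": 0,"twist": 0,"jaw": 44}]}}

```text
time: 11.33
eef_pos: [0.5799, 0.0428, 0.2427]
orientation: [0.0, 0.899, 0.438, -0.0]
ft_force: [-1.1, 0.4, -0.2]
opening: 0.044
gripper_force: 0.0
```

```bash
python3 st.py;python3 - <<'E'
from h import *
a,d=snap('side','s3');b,e=snap('top','t3')
cv2.imwrite('pics/v3.png',np.hstack([b[100:350,150:450,::-1],a[:250,180:480,::-1]]))
def pt(n,u,v,d):
    K,R,t=cam(n);return (np.linalg.inv(K)@np.array([u,v,1.])*d-t)@R
# points in side cloud around the neck x,y with z>.42 : forearm underside nearby
K,R,t=cam('side');v,u=np.nonzero(d>0)
P=((np.linalg.inv(K)@np.c_[u,v,np.ones(len(u))].T).T*d[v,u][:,None]-t)@R
for lo in np.arange(.3,.6,.04):
    m=(P[:,0]>lo)&(P[:,0]<lo+.04)&(P[:,1]>-.12)&(P[:,1]<.12)&(P[:,2]>.45)
    if m.sum()>5: print('x',lo.round(2),m.sum(),'zmin',P[m,2].min().round(3),np.percentile(P[m,2],5).round(3),'y',P[m,1].min().round(3),P[m,1].max().round(3))
L=[__import__('json').loads(l) for l in open('log.txt')]
A=[];B=[]
for q,p in L:
    s2,c2=np.sin(q[1]),np.cos(q[1]);s3,c3=np.sin(q[1]-q[2]),np.cos(q[1]-q[2]);r=np.sqrt(p[0]**2+p[1]**2-.08**2)
    A+= [[1,0,s2,c2,s3,c3],[0,1,c2,-s2,c3,-s3]];B+=[r,p[2]]
x,res,_,sv=np.linalg.lstsq(np.array(A),np.array(B),rcond=None);print(x.round(3),res,sv)
E
```

```text
t 11.33 p [0.5799 0.0428 0.2427] yawx 51.89 tz [-7.e-04 -5.e-04 -1.e+00] F [-1.12  0.43 -0.24] T [-0.008 -0.027  0.028] op 43.95 gf 0.0 q [-0.064  0.324  0.089  1.336 -0.     2.172]
x 0.5 1022 zmin 0.497 0.505 y 0.007 0.09
x 0.54 3033 zmin 0.45 0.454 y 0.006 0.092
x 0.58 1527 zmin 0.45 0.458 y 0.053 0.087
[ 0.    -0.207  0.517  0.     0.057  0.409] [1.11742923e-06] [5.96166496 5.96166496 0.59195652 0.59195652 0.32884409 0.32884409]
```

View pics/v3.png

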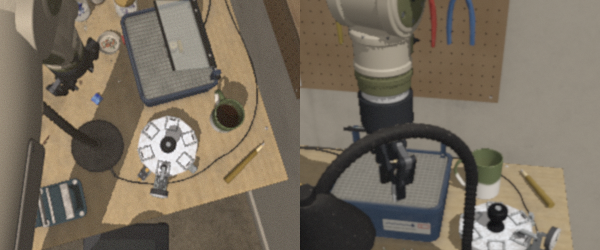

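Run:
```python
from h import *
from scipy.spatial import cKDTree
d0=np.load('pics/s0.npy');d3=np.load('pics/s3.npy');im=cv2.imread('pics/s0.png')
K,R,t=cam('side')
def cl(m,d):
    v,u=np.nonzero(m);return ((np.linalg.inv(K)@np.c_[u,v,np.ones(len(u))].T).T*d[v,u][:,None]-t)@R
ker=np.ones((3,3),np.uint8)
m=((d0-d3>.04)&(d3>0)).astype(np.uint8);m=cv2.erode(m,ker)>0
A=cl(m,d3);A=A[(A[:,2]>.2)&(A[:,1]<.2)&(A[:,0]>.1)]
lm=((im.max(2)<60)&(d0>0)).astype(np.uint8);lm=cv2.erode(lm,ker)>0
L=cl(lm,d0);L=L[(L[:,2]>.05)&(L[:,0]>.43)&(L[:,0]<.66)&(L[:,1]>.03)&(L[:,1]<.3)]
print(len(A),len(L),A.min(0),A.max(0),L.min(0),L.max(0))
for dz in (0,.1,.15,.2,.237):
    B=A-[0,0,dz];D,i=cKDTree(L).query(B);k=D.argmin();print(dz,D[k].round(4),B[k].round(3),L[i[k]].round(3))
```

```text
9094 7181 [0.10006511 0.00809948 0.24715915] [0.62935425 0.19990311 0.55036882] [0.43428026 0.03129161 0.05007026] [0.61148924 0.23859969 0.41710326]
0 0.056 [0.522 0.077 0.347] [0.478 0.077 0.382]
0.1 0.0427 [0.54  0.087 0.425] [0.508 0.112 0.412]
0.15 0.0403 [0.54  0.09  0.399] [0.51  0.115 0.406]
0.2 0.0661 [0.533 0.07  0.346] [0.478 0.077 0.382]
0.237 0.0601 [0.554 0.09  0.296] [0.559 0.147 0.278]
```

>>> {"api": "servo_tool", "payload": {"motion": [{"x": 0.01,"y": 0.026,"z": 0.5,"twist": 0,"jaw": 44},{"x": 0,"y": 0,"z": 1,"twist": 0,"jaw": 44},{"x": 0,"y": 0,"z": 1,"twist": 0,"jaw": 44},{"x": 0,"y": 0,"z": 0.5,"twist": 0,"jaw": 44},{"x": 0,"y": 0,"z": 0,"twist": 0,"jaw": 44}]}}

```text
time: 11.85
eef_pos: [0.5771, 0.0407, 0.1176]
orientation: [-0.002, 0.9, 0.436, -0.004]
ft_force: [-0.5, -0.3, 0.1]
opening: 0.0439
gripper_force: 0.0
```

```bash
python3 st.py;cat > clr.py <<'E'
from h import *
import sys
from scipy.spatial import cKDTree
snap('side',sys.argv[1])
d0=np.load('pics/s0.npy');d3=np.load('pics/%s.npy'%sys.argv[1]);im=cv2.imread('pics/s0.png')
K,R,t=cam('side')
def cl(m,d):
    v,u=np.nonzero(m);return ((np.linalg.inv(K)@np.c_[u,v,np.ones(len(u))].T).T*d[v,u][:,None]-t)@R
ker=np.ones((3,3),np.uint8)
m=((d0-d3>.04)&(d3>0)).astype(np.uint8);m=cv2.erode(m,ker)>0
A=cl(m,d3);A=A[(A[:,2]>.1)&(A[:,1]<.2)&(A[:,0]>.1)]
lm=((im.max(2)<60)&(d0>0)).astype(np.uint8);lm=cv2.erode(lm,ker)>0
L=cl(lm,d0);L=L[(L[:,2]>.05)&(L[:,0]>.43)&(L[:,0]<.66)&(L[:,1]>.03)&(L[:,1]<.3)]
print(A.max(0))
for dz in (0,.04,.08,.115):
    B=A-[0,0,dz];D,i=cKDTree(L).query(B);k=D.argmin();print(dz,D[k].round(4),B[k].round(3),L[i[k]].round(3))
E
python3 clr.py s4
```

```text
t 11.85 p [0.5771 0.0407 0.1176] yawx 51.67 tz [-9.9e-03  5.0e-04 -1.0e+00] F [-0.48 -0.35  0.08] T [0.004 0.05  0.032] op 43.89 gf 0.0 q [-0.068  0.385 -0.136  1.06  -0.     2.172]
[0.62345123 0.19990396 0.55490937]
0 0.0395 [0.539 0.088 0.415] [0.508 0.112 0.412]
0.04 0.0423 [0.541 0.087 0.4  ] [0.51  0.115 0.406]
0.08 0.0468 [0.54  0.084 0.387] [0.505 0.11  0.405]
0.115 0.0256 [0.515 0.091 0.427] [0.499 0.102 0.412]
```

>>> {"api": "servo_tool", "payload": {"motion": [{"x": 0,"y": 0,"z": 0.3,"twist": 0,"jaw": 40},{"x": 0,"y": 0,"z": 0.7,"twist": 0,"jaw": 40},{"x": 0,"y": 0,"z": 0.7,"twist": 0,"jaw": 40},{"x": 0,"y": 0,"z": 0.5,"twist": 0,"jaw": 40},{"x": 0,"y": 0,"z": 0,"twist": 0,"jaw": 40},{"x": 0,"y": 0,"z": 0,"twist": 0,"jaw": 40},{"x": 0,"y": 0,"z": 0,"twist": 0,"jaw": 40},{"x": 0,"y": 0,"z": 0,"twist": 0,"jaw": 40}]}}

```text
time: 12.57
eef_pos: [0.5836, 0.0418, 0.0376]
orientation: [0.001, 0.9, 0.437, 0.002]
ft_force: [-0.6, 0.6, 1.2]
opening: 0.0402
gripper_force: 0.0
```

```bash
python3 st.py;sed -i 's/(0,.04,.08,.115)/(0,.025)/' clr.py; python3 clr.py s5
```

```text
t 12.57 p [0.5836 0.0418 0.0376] yawx 51.79 tz [ 4.5e-03 -3.0e-04 -1.0e+00] F [-0.57  0.61  1.24] T [0.001 0.03  0.019] op 40.25 gf 0.0 q [-0.066  0.455 -0.242  0.868  0.     2.172]
[0.62904512 0.11680221 0.57693229]
0 0.0481 [0.544 0.081 0.399] [0.51  0.115 0.406]
0.025 0.0375 [0.527 0.093 0.439] [0.508 0.114 0.414]
```

>>> {"api": "servo_tool", "payload": {"motion": [{"x": 0,"y": 0,"z": 0.3,"twist": 0,"jaw": 40},{"x": 0,"y": 0,"z": 0.2,"twist": 0,"jaw": 40},{"x": 0,"y": 0,"z": 0,"twist": 0,"jaw": 40},{"x": 0,"y": 0,"z": 0,"twist": 0,"jaw": 40},{"x": 0,"y": 0,"z": 0,"twist": 0,"jaw": 40},{"x": 0,"y": 0,"z": 0,"twist": 0,"jaw": 40},{"x": 0,"y": 0,"z": 0,"twist": 0,"jaw": 40},{"x": 0,"y": 0,"z": 0,"twist": 0,"jaw": 40}]}}

```text
time: 13.28
eef_pos: [0.5816, 0.0422, 0.0152]
orientation: [0.0, 0.9, 0.437, 0.0]
ft_force: [-0.7, -0.2, 0.9]
opening: 0.0398
gripper_force: 0.0
```

```bash
python3 st.py
```

```text
t 13.28 p [0.5816 0.0422 0.0152] yawx 51.81 tz [ 5.e-04  1.e-04 -1.e+00] F [-0.72 -0.17  0.94] T [ 0.02   0.037 -0.002] op 39.84 gf 0.0 q [-0.065  0.479 -0.267  0.824  0.     2.172]
```

>>> {"api": "servo_tool", "payload": {"motion": [{"x": 0,"y": 0,"z": 0.15,"twist": 0,"jaw": 38},{"x": 0,"y": 0,"z": 0.1,"twist": 0,"jaw": 36},{"x": 0,"y": 0,"z": 0,"twist": 0,"jaw": 34},{"x": 0,"y": 0,"z": 0,"twist": 0,"jaw": 31},{"x": 0,"y": 0,"z": 0,"twist": 0,"jaw": 28},{"x": 0,"y": 0,"z": 0,"twist": 0,"jaw": 26},{"x": 0,"y": 0,"z": 0,"twist": 0,"jaw": 24},{"x": 0,"y": 0,"z": 0,"twist": 0,"jaw": 22},{"x": 0,"y": 0,"z": 0,"twist": 0,"jaw": 22},{"x": 0,"y": 0,"z": 0,"twist": 0,"jaw": 22},{"x": 0,"y": 0,"z": 0,"twist": 0,"jaw": 22}]}}

```text
time: 14.2
eef_pos: [0.5815, 0.0422, 0.0052]
orientation: [0.0, 0.9, 0.437, 0.0]
ft_force: [-0.4, -0.4, 2.5]
opening: 0.0227
gripper_force: 40.1
```

```bash
python3 st.py
```

```text
t 14.2 p [0.5815 0.0422 0.0052] yawx 51.81 tz [ 4.e-04  0.e+00 -1.e+00] F [-0.37 -0.43  2.55] T [-0.006  0.184 -0.108] op 22.7 gf 40.1 q [-0.065  0.491 -0.278  0.802  0.     2.172]
```

>>> {"api": "servo_tool", "payload": {"motion": [{"x": 0,"y": 0,"z": 0,"twist": 0,"jaw": 28},{"x": 0,"y": 0,"z": 0,"twist": 0,"jaw": 46},{"x": 0,"y": 0,"z": 0,"twist": 0,"jaw": 46},{"x": 0,"y": 0,"z": -0.25,"twist": -1,"jaw": 46},{"x": 0,"y": 0,"z": 0,"twist": -1,"jaw": 46},{"x": 0,"y": 0,"z": 0,"twist": -1,"jaw": 46},{"x": 0,"y": 0,"z": 0,"twist": -1,"jaw": 46},{"x": 0,"y": 0,"z": 0,"twist": -1,"jaw": 46},{"x": 0,"y": 0,"z": 0,"twist": -1,"jaw": 46},{"x": 0,"y": 0,"z": 0,"twist": -1,"jaw": 46},{"x": 0,"y": 0,"z": 0,"twist": -1,"jaw": 46},{"x": 0,"y": 0,"z": 0,"twist": -1,"jaw": 46}]}}

```text
time: 15.2
eef_pos: [0.5813, 0.0422, 0.0147]
orientation: [-0.0, 0.662, 0.749, -0.0]
ft_force: [-0.0, -0.3, -0.4]
opening: 0.0459
gripper_force: 0.0
```

>>> {"api": "servo_tool", "payload": {"motion": [{"x": 0,"y": 0,"z": 0,"twist": -1,"jaw": 46},{"x": 0,"y": 0,"z": 0,"twist": -1,"jaw": 46},{"x": 0,"y": 0,"z": 0,"twist": -1,"jaw": 46},{"x": 0,"y": 0,"z": 0,"twist": -1,"jaw": 46},{"x": 0,"y": 0,"z": 0,"twist": -1,"jaw": 46},{"x": 0,"y": 0,"z": 0,"twist": -1,"jaw": 46},{"x": 0,"y": 0,"z": 0,"twist": -1,"jaw": 46},{"x": 0,"y": 0,"z": 0,"twist": -1,"jaw": 46},{"x": 0,"y": 0,"z": 0,"twist": -1,"jaw": 46},{"x": 0,"y": 0,"z": 0,"twist": 0,"jaw": 46},{"x": 0,"y": 0,"z": 0,"twist": 0,"jaw": 46},{"x": 0,"y": 0,"z": 0,"twist": 0,"jaw": 46}]}}

```text
time: 16.2
eef_pos: [0.5813, 0.0422, 0.0148]
orientation: [-0.0, 0.328, 0.945, 0.0]
ft_force: [0.8, -0.2, 0.5]
opening: 0.0462
gripper_force: 0.0
```

```bash
python3 st.py
```

```text
t 16.2 p [0.5813 0.0422 0.0148] yawx 141.69 tz [-1.e-04  1.e-04 -1.e+00] F [ 0.76 -0.18  0.51] T [ 0.039 -0.07  -0.011] op 46.22 gf 0.0 q [-0.065  0.48  -0.268  0.823  0.     0.603]
```

Position held. Lower and grip.

>>> {"api": "servo_tool", "payload": {"motion": [{"x": 0,"y": 0,"z": 0.15,"twist": 0,"jaw": 40},{"x": 0,"y": 0,"z": 0.1,"twist": 0,"jaw": 36},{"x": 0,"y": 0,"z": 0,"twist": 0,"jaw": 33},{"x": 0,"y": 0,"z": 0,"twist": 0,"jaw": 30},{"x": 0,"y": 0,"z": 0,"twist": 0,"jaw": 28},{"x": 0,"y": 0,"z": 0,"twist": 0,"jaw": 26},{"x": 0,"y": 0,"z": 0,"twist": 0,"jaw": 24},{"x": 0,"y": 0,"z": 0,"twist": 0,"jaw": 20},{"x": 0,"y": 0,"z": 0,"twist": 0,"jaw": 20},{"x": 0,"y": 0,"z": 0,"twist": 0,"jaw": 20},{"x": 0,"y": 0,"z": 0,"twist": 0,"jaw": 20}]}}

```text
time: 17.12
eef_pos: [0.5817, 0.0422, 0.0053]
orientation: [0.0, 0.327, 0.945, 0.0]
ft_force: [-1.2, -0.3, 4.7]
opening: 0.0219
gripper_force: 58.9
```

```bash
python3 st.py
```

```text
t 17.12 p [0.5817 0.0422 0.0053] yawx 141.81 tz [ 8.e-04  1.e-04 -1.e+00] F [-1.16 -0.27  4.71] T [ 0.022  0.177 -0.006] op 21.88 gf 58.9 q [-0.065  0.49  -0.278  0.802  0.     0.601]
```

>>> {"api": "servo_tool", "payload": {"motion": [{"x": 0,"y": 0,"z": -0.2,"twist": 0,"jaw": 20},{"x": 0,"y": 0,"z": -0.5,"twist": 0,"jaw": 20},{"x": 0,"y": 0,"z": -0.8,"twist": 0,"jaw": 20},{"x": 0,"y": 0,"z": -0.8,"twist": 0,"jaw": 20},{"x": 0,"y": 0,"z": -0.8,"twist": 0,"jaw": 20},{"x": 0,"y": 0,"z": -0.8,"twist": 0,"jaw": 20},{"x": 0,"y": 0,"z": -0.8,"twist": 0,"jaw": 20},{"x": 0,"y": 0,"z": -0.5,"twist": 0,"jaw": 20},{"x": 0,"y": 0,"z": 0,"twist": 0,"jaw": 20},{"x": 0,"y": 0,"z": 0,"twist": 0,"jaw": 20}]}}

```text
time: 17.95
eef_pos: [0.5822, 0.0422, 0.2146]
orientation: [0.002, 0.327, 0.945, 0.0]
ft_force: [-0.6, 0.1, -0.5]
opening: 0.0216
gripper_force: 58.8
```

```bash
python3 st.py
```

```text
t 17.95 p [0.5822 0.0422 0.2146] yawx 141.81 tz [ 3.4e-03 -1.0e-04 -1.0e+00] F [-0.62  0.13 -0.53] T [-0.016  0.008 -0.038] op 21.57 gf 58.8 q [-0.065  0.332  0.032  1.267  0.     0.601]
```

>>> {"api": "servo_tool", "payload": {"motion": [{"x": -0.17,"y": -0.38,"z": 0,"twist": 0,"jaw": 20},{"x": -0.35,"y": -0.77,"z": 0,"twist": 0,"jaw": 20},{"x": -0.35,"y": -0.77,"z": 0,"twist": 0,"jaw": 20},{"x": -0.35,"y": -0.77,"z": 0,"twist": 0,"jaw": 20},{"x": -0.19,"y": -0.4,"z": 0,"twist": 0,"jaw": 20},{"x": 0.117,"y": -0.43,"z": 0,"twist": 0,"jaw": 20},{"x": 0.234,"y": -0.85,"z": 0,"twist": 0,"jaw": 20},{"x": 0.234,"y": -0.85,"z": 0,"twist": 0,"jaw": 20},{"x": 0.234,"y": -0.85,"z": 0,"twist": 0,"jaw": 20},{"x": 0.234,"y": -0.85,"z": 0,"twist": 0,"jaw": 20},{"x": 0.117,"y": -0.43,"z": 0,"twist": 0,"jaw": 20},{"x": 0,"y": 0,"z": 0,"twist": 0.5,"jaw": 20}]}}

```text
time: 18.95
eef_pos: [0.4034, -0.1956, 0.2112]
orientation: [-0.002, 0.35, 0.937, 0.0]
ft_force: [0.2, -0.8, 0.3]
opening: 0.0218
gripper_force: 58.9
```

>>> {"api": "servo_tool", "payload": {"motion": [{"x": 0,"y": 0,"z": 0,"twist": 1,"jaw": 20},{"x": 0,"y": 0,"z": 0,"twist": 1,"jaw": 20},{"x": 0,"y": 0,"z": 0,"twist": 1,"jaw": 20},{"x": 0,"y": 0,"z": 0,"twist": 1,"jaw": 20},{"x": 0,"y": 0,"z": 0,"twist": 1,"jaw": 20},{"x": 0,"y": 0,"z": 0,"twist": 1,"jaw": 20},{"x": 0,"y": 0,"z": 0,"twist": 1,"jaw": 20},{"x": 0,"y": 0,"z": 0,"twist": 1,"jaw": 20},{"x": 0,"y": 0,"z": 0,"twist": 1,"jaw": 20},{"x": 0,"y": 0,"z": 0,"twist": 1,"jaw": 20},{"x": 0,"y": 0,"z": 0,"twist": 1,"jaw": 20},{"x": 0,"y": 0,"z": 0,"twist": 1,"jaw": 20}]}}

```text
time: 19.95
eef_pos: [0.4061, -0.1941, 0.2111]
orientation: [-0.002, 0.771, 0.636, -0.0]
ft_force: [-0.5, 0.4, 0.1]
opening: 0.0216
gripper_force: 58.9
```

>>> {"api": "servo_tool", "payload": {"motion": [{"x": 0,"y": 0,"z": 0,"twist": 1,"jaw": 20},{"x": 0,"y": 0,"z": 0,"twist": 1,"jaw": 20},{"x": 0,"y": 0,"z": 0,"twist": 1,"jaw": 20},{"x": 0,"y": 0,"z": 0,"twist": 1,"jaw": 20},{"x": 0,"y": 0,"z": 0,"twist": 1,"jaw": 20},{"x": 0,"y": 0,"z": 0,"twist": 1,"jaw": 20},{"x": 0,"y": 0,"z": 0,"twist": 0.1,"jaw": 20},{"x": 0,"y": 0,"z": 0,"twist": 0,"jaw": 20},{"x": 0,"y": 0,"z": 0,"twist": 0,"jaw": 20},{"x": 0,"y": 0,"z": 0,"twist": 0,"jaw": 20}]}}

```text
time: 20.78
eef_pos: [0.4069, -0.1946, 0.2124]
orientation: [-0.0, 0.91, 0.414, -0.0]
ft_force: [-0.2, 0.6, -0.2]
opening: 0.0221
gripper_force: 58.9
```

```bash
python3 st.py
```

```text
t 20.78 p [ 0.4069 -0.1946  0.2124] yawx 48.89 tz [-7.e-04  6.e-04 -1.e+00] F [-0.21  0.61 -0.16] T [-0.023 -0.051  0.01 ] op 22.11 gf 58.9 q [-0.625  0.082 -0.289  1.2    0.     1.664]
```

>>> {"api": "servo_tool", "payload": {"motion": [{"x": -0.005,"y": 0.044,"z": 0.4,"twist": 0,"jaw": 20},{"x": 0,"y": 0,"z": 0.9,"twist": 0,"jaw": 20},{"x": 0,"y": 0,"z": 0.9,"twist": 0,"jaw": 20},{"x": 0,"y": 0,"z": 0.9,"twist": 0,"jaw": 20},{"x": 0,"y": 0,"z": 0.5,"twist": 0,"jaw": 20},{"x": 0,"y": 0,"z": 0.2,"twist": 0,"jaw": 20},{"x": 0,"y": 0,"z": 0,"twist": 0,"jaw": 20},{"x": 0,"y": 0,"z": 0,"twist": 0,"jaw": 20},{"x": 0,"y": 0,"z": 0,"twist": 0,"jaw": 20},{"x": 0,"y": 0,"z": 0,"twist": 0,"jaw": 20}]}}

```text
time: 21.62
eef_pos: [0.4097, -0.1971, 0.0626]
orientation: [0.001, 0.911, 0.413, 0.001]
ft_force: [-0.6, 0.1, 0.4]
opening: 0.0216
gripper_force: 58.9
```

```bash
python3 st.py
python3 - <<'E'
from h import *
a,_=snap('side','s6');cv2.imwrite('pics/v6.png',cv2.resize(a[170:280,350:470,::-1],None,fx=5,fy=5,interpolation=cv2.INTER_CUBIC))
E
```

```text
t 21.62 p [ 0.4097 -0.1971  0.0626] yawx 48.82 tz [ 0.0029 -0.0019 -1.    ] F [-0.61  0.05  0.36] T [-0.01   0.056 -0.055] op 21.59 gf 58.9 q [-0.625  0.209 -0.537  0.821  0.     1.664]
```

View pics/v6.png

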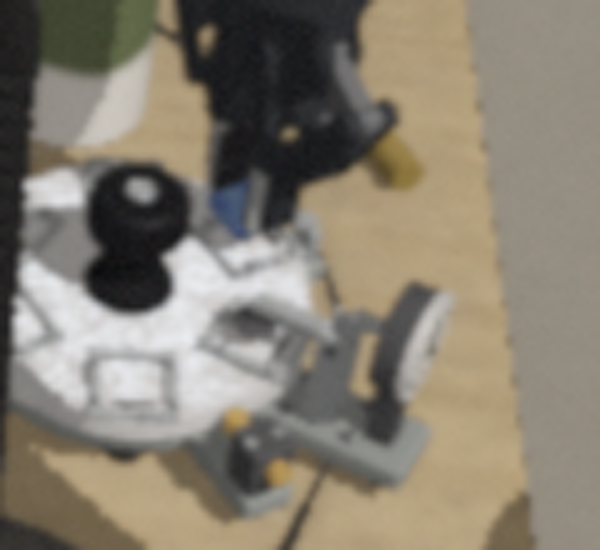

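>>> {"api": "servo_tool", "payload": {"motion": [{"x": 0,"y": 0,"z": 0,"twist": 0,"jaw": 20},{"x": 0,"y": 0,"z": 0,"twist": 0,"jaw": 20},{"x": 0,"y": 0,"z": 0,"twist": 0,"jaw": 20},{"x": 0,"y": 0,"z": 0,"twist": 0,"jaw": 20},{"x": 0,"y": 0,"z": 0,"twist": 0,"jaw": 20},{"x": 0,"y": 0,"z": 0,"twist": 0,"jaw": 20},{"x": 0,"y": 0,"z": 0,"twist": 0,"jaw": 20},{"x": 0,"y": 0,"z": 0,"twist": 0,"jaw": 20}]}}

```text
time: 22.33
eef_pos: [0.4084, -0.1961, 0.0608]
orientation: [-0.0, 0.911, 0.413, 0.0]
ft_force: [0.8, 0.3, 0.5]
opening: 0.0218
gripper_force: 58.9
```

```bash
python3 st.py
```

```text
t 22.33 p [ 0.4084 -0.1961  0.0608] yawx 48.81 tz [-0.e+00  2.e-04 -1.e+00] F [0.84 0.27 0.45] T [0.001 0.098 0.024] op 21.81 gf 58.9 q [-0.625  0.211 -0.54   0.82   0.     1.664]
```

>>> {"api": "servo_tool", "payload": {"motion": [{"x": 0,"y": -0.008,"z": 0.1,"twist": 0,"jaw": 20},{"x": 0,"y": 0,"z": 0.1,"twist": 0,"jaw": 20},{"x": 0,"y": 0,"z": 0,"twist": 0,"jaw": 20},{"x": 0,"y": 0,"z": 0,"twist": 0,"jaw": 20},{"x": 0,"y": 0,"z": 0,"twist": 0,"jaw": 20},{"x": 0,"y": 0,"z": 0.025,"twist": 0,"jaw": 20},{"x": 0,"y": 0,"z": 0.025,"twist": 0,"jaw": 20},{"x": 0,"y": 0,"z": 0.025,"twist": 0,"jaw": 20},{"x": 0,"y": 0,"z": 0,"twist": 0,"jaw": 20},{"x": 0,"y": 0,"z": 0,"twist": 0,"jaw": 20}]}}

```text
time: 23.17
eef_pos: [0.4084, -0.1959, 0.05]
orientation: [0.0, 0.911, 0.413, 0.0]
ft_force: [0.5, 0.1, 0.7]
opening: 0.0218
gripper_force: 59.1
```

```bash
python3 st.py
```

```text
t 23.17 p [ 0.4084 -0.1959  0.05  ] yawx 48.82 tz [ 6.e-04  1.e-04 -1.e+00] F [0.53 0.09 0.73] T [ 0.155 -0.134  0.023] op 21.8 gf 59.1 q [-0.625  0.224 -0.555  0.792  0.     1.664]
```

>>> {"api": "servo_tool", "payload": {"motion": [{"x": 0,"y": 0,"z": 0.02,"twist": 0,"jaw": 20},{"x": 0,"y": 0,"z": 0.02,"twist": 0,"jaw": 20},{"x": 0,"y": 0,"z": 0,"twist": 0,"jaw": 20},{"x": 0,"y": 0,"z": 0,"twist": 0,"jaw": 20}]}}

```text
time: 23.5
eef_pos: [0.4086, -0.196, 0.0485]
orientation: [0.0, 0.911, 0.413, 0.0]
ft_force: [1.6, 2.4, 3.7]
opening: 0.022
gripper_force: 59.5
```

```bash
python3 st.py
```

```text
t 23.5 p [ 0.4086 -0.196   0.0485] yawx 48.82 tz [ 1.1e-03 -1.0e-04 -1.0e+00] F [1.57 2.36 3.65] T [ 0.365 -0.329 -0.016] op 21.99 gf 59.5 q [-6.250e-01  2.260e-01 -5.570e-01  7.870e-01  1.000e-03  1.664e+00]
```

>>> {"api": "servo_tool", "payload": {"motion": [{"x": 0,"y": 0,"z": 0.02,"twist": 0,"jaw": 20},{"x": 0,"y": 0,"z": 0.02,"twist": 0,"jaw": 20},{"x": 0,"y": 0,"z": 0,"twist": 0,"jaw": 20},{"x": 0,"y": 0,"z": 0,"twist": 0,"jaw": 20}]}}

```text
time: 23.83
eef_pos: [0.4091, -0.1964, 0.0476]
orientation: [0.001, 0.911, 0.413, 0.001]
ft_force: [1.5, 2.2, 9.9]
opening: 0.0218
gripper_force: 60.2
```

```bash
python3 st.py
```

```text
t 23.83 p [ 0.4091 -0.1964  0.0476] yawx 48.82 tz [ 0.0021 -0.001  -1.    ] F [1.46 2.22 9.9 ] T [ 0.408 -0.197  0.014] op 21.85 gf 60.2 q [-0.625  0.227 -0.558  0.783  0.     1.664]
```

>>> {"api": "servo_tool", "payload": {"motion": [{"x": 0,"y": 0,"z": 0,"twist": 0,"jaw": 26},{"x": 0,"y": 0,"z": 0,"twist": 0,"jaw": 34},{"x": 0,"y": 0,"z": 0,"twist": 0,"jaw": 36},{"x": 0,"y": 0,"z": -0.2,"twist": 0,"jaw": 36},{"x": -0.06,"y": 0,"z": -0.4,"twist": 0,"jaw": 36},{"x": 0,"y": 0,"z": 0,"twist": 0,"jaw": 0},{"x": 0,"y": 0,"z": 0,"twist": 0,"jaw": 0},{"x": 0,"y": 0,"z": 0,"twist": 0,"jaw": 0},{"x": 0,"y": 0,"z": 0,"twist": 0,"jaw": 0},{"x": 0,"y": 0,"z": 0,"twist": 0,"jaw": 0}]}}

```text
time: 24.67
eef_pos: [0.4061, -0.1974, 0.0701]
orientation: [-0.001, 0.911, 0.413, -0.0]
ft_force: [0.2, 0.2, 0.5]
opening: 0.0002
gripper_force: 0.0
```

```bash
python3 st.py
```

```text
t 24.67 p [ 0.4061 -0.1974  0.0701] yawx 48.81 tz [-9.e-04  7.e-04 -1.e+00] F [0.2  0.22 0.51] T [ 0.    -0.032 -0.067] op 0.17 gf 0.0 q [-0.63   0.198 -0.529  0.845  0.     1.659]
```

>>> {"api": "servo_tool", "payload": {"motion": [{"x": 0,"y": 0,"z": 0.25,"twist": 0,"jaw": 0},{"x": 0,"y": 0,"z": 0.15,"twist": 0,"jaw": 0},{"x": 0,"y": 0,"z": 0,"twist": 0,"jaw": 0},{"x": 0,"y": 0,"z": 0,"twist": 0,"jaw": 0},{"x": 0,"y": 0,"z": 0,"twist": 0,"jaw": 0},{"x": 0,"y": 0,"z": 0.02,"twist": 0,"jaw": 0},{"x": 0,"y": 0,"z": 0.02,"twist": 0,"jaw": 0},{"x": 0,"y": 0,"z": 0,"twist": 0,"jaw": 0},{"x": 0,"y": 0,"z": 0,"twist": 0,"jaw": 0}]}}

```text
time: 25.42
eef_pos: [0.4066, -0.1978, 0.0532]
orientation: [0.0, 0.911, 0.413, 0.0]
ft_force: [-0.8, -1.0, -0.4]
opening: 0.0005
gripper_force: 0.0
```

```bash
python3 st.py
```

```text
t 25.42 p [ 0.4066 -0.1978  0.0532] yawx 48.81 tz [ 2.e-04 -0.e+00 -1.e+00] F [-0.82 -1.02 -0.39] T [0.038 0.018 0.019] op 0.45 gf 0.0 q [-0.631  0.219 -0.552  0.8    0.     1.659]
```

>>> {"api": "servo_tool", "payload": {"motion": [{"x": 0,"y": 0,"z": 0.03,"twist": 0,"jaw": 0},{"x": 0,"y": 0,"z": 0.03,"twist": 0,"jaw": 0},{"x": 0,"y": 0,"z": 0.015,"twist": 0,"jaw": 0},{"x": 0,"y": 0,"z": 0,"twist": 0,"jaw": 0},{"x": 0,"y": 0,"z": 0,"twist": 0,"jaw": 0}]}}

```text
time: 25.83
eef_pos: [0.4072, -0.1982, 0.0505]
orientation: [0.001, 0.911, 0.413, 0.0]
ft_force: [0.7, -1.4, 4.3]
opening: 0.0005
gripper_force: 2.1
```

```bash
python3 st.py
```

```text
t 25.83 p [ 0.4072 -0.1982  0.0505] yawx 48.81 tz [ 1.3e-03 -9.0e-04 -1.0e+00] F [ 0.68 -1.38  4.31] T [-0.126 -0.064 -0.036] op 0.49 gf 2.1 q [-0.631  0.222 -0.556  0.791  0.     1.659]
```

>>> {"api": "servo_tool", "payload": {"motion": [{"x": 0,"y": 0,"z": 0.03,"twist": 0,"jaw": 0},{"x": 0,"y": 0,"z": 0.02,"twist": 0,"jaw": 0},{"x": 0,"y": 0,"z": 0,"twist": 0,"jaw": 0},{"x": 0,"y": 0,"z": 0,"twist": 0,"jaw": 0}]}}

```text
time: 26.17
eef_pos: [0.4085, -0.1993, 0.0503]
orientation: [0.002, 0.911, 0.413, 0.001]
ft_force: [-1.8, -0.3, 16.9]
opening: -0.0002
gripper_force: 8.6
```

```bash
python3 st.py
```

```text
t 26.17 p [ 0.4085 -0.1993  0.0503] yawx 48.81 tz [ 0.0041 -0.0034 -1.    ] F [-1.76 -0.27 16.91] T [-0.017  0.253  0.075] op -0.16 gf 8.6 q [-0.631  0.223 -0.556  0.787 -0.     1.659]
```

>>> {"api": "servo_tool", "payload": {"motion": [{"x": 0,"y": 0,"z": -0.15,"twist": 0,"jaw": 0},{"x": 0.15,"y": 0,"z": 0,"twist": 0,"jaw": 0},{"x": 0,"y": 0,"z": 0,"twist": 0,"jaw": 0},{"x": 0,"y": 0,"z": 0.08,"twist": 0,"jaw": 0},{"x": 0,"y": 0,"z": 0.04,"twist": 0,"jaw": 0},{"x": 0,"y": 0,"z": 0.02,"twist": 0,"jaw": 0},{"x": 0,"y": 0,"z": 0,"twist": 0,"jaw": 0},{"x": 0,"y": 0,"z": 0,"twist": 0,"jaw": 0}]}}

```text
time: 26.83
eef_pos: [0.4124, -0.1943, 0.0503]
orientation: [0.002, 0.911, 0.413, 0.001]
ft_force: [-1.9, 2.1, 18.3]
opening: -0.0
gripper_force: 9.5
```

```bash
python3 st.py
```

```text
t 26.83 p [ 0.4124 -0.1943  0.0503] yawx 48.83 tz [ 0.0038 -0.0025 -1.    ] F [-1.93  2.09 18.28] T [0.268 0.289 0.093] op -0.03 gf 9.5 q [-0.617  0.225 -0.552  0.789  0.     1.672]
```

>>> {"api": "servo_tool", "payload": {"motion": [{"x": 0,"y": 0,"z": -0.4,"twist": 0,"jaw": 0},{"x": 0,"y": 0,"z": -0.9,"twist": 0,"jaw": 0},{"x": 0,"y": 0,"z": -0.9,"twist": 0,"jaw": 20},{"x": 0.66,"y": -0.025,"z": 0,"twist": 0,"jaw": 60},{"x": 0.7,"y": -0.025,"z": 0,"twist": 0,"jaw": 60},{"x": 0,"y": 0,"z": 0,"twist": -1,"jaw": 60},{"x": 0,"y": 0,"z": 0,"twist": -1,"jaw": 60},{"x": 0,"y": 0,"z": 0,"twist": -1,"jaw": 60},{"x": 0,"y": 0,"z": 0,"twist": -1,"jaw": 60},{"x": 0,"y": 0,"z": 0,"twist": 0,"jaw": 60},{"x": 0,"y": 0,"z": 0,"twist": 0,"jaw": 60},{"x": 0,"y": 0,"z": 0,"twist": 0,"jaw": 60}]}}

```text
time: 27.83
eef_pos: [0.4445, -0.1508, 0.1359]
orientation: [-0.001, 0.826, 0.564, -0.0]
ft_force: [0.3, 0.2, 0.2]
opening: 0.06
gripper_force: 0.0
```

```bash
python3 st.py;python3 - <<'E'
from h import *
b,e=snap('side','s7')
cv2.imwrite('pics/v7.png',cv2.resize(b[180:270,350:450,::-1],None,fx=6,fy=6,interpolation=cv2.INTER_CUBIC))
E
```

```text
t 27.83 p [ 0.4445 -0.1508  0.1359] yawx 68.69 tz [-9.e-04  6.e-04 -1.e+00] F [0.27 0.25 0.2 ] T [ 0.041 -0.021 -0.018] op 59.96 gf 0.0 q [-0.498  0.165 -0.388  1.018  0.     1.444]
```

View pics/v7.png

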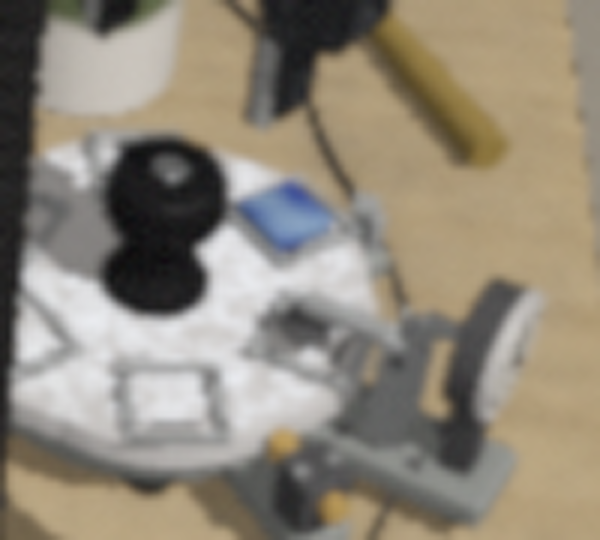

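>>> {"api": "servo_tool", "payload": {"motion": [{"x": 0,"y": 0.06,"z": 0.4,"twist": 0,"jaw": 60},{"x": 0,"y": 0,"z": 0.7,"twist": 0,"jaw": 60},{"x": 0,"y": 0,"z": 0.3,"twist": 0,"jaw": 60},{"x": 0,"y": 0,"z": 0,"twist": 0,"jaw": 60},{"x": 0,"y": 0,"z": 0,"twist": 0,"jaw": 52},{"x": 0,"y": 0,"z": 0,"twist": 0,"jaw": 46},{"x": 0,"y": 0,"z": 0,"twist": 0,"jaw": 40},{"x": 0,"y": 0,"z": 0,"twist": 0,"jaw": 38},{"x": 0,"y": 0,"z": 0,"twist": 0,"jaw": 38},{"x": 0,"y": 0,"z": 0,"twist": 0,"jaw": 38}]}}

```text
time: 28.72
eef_pos: [0.4468, -0.1518, 0.0819]
orientation: [0.0, 0.825, 0.565, -0.0]
ft_force: [-4.1, 0.8, 5.6]
opening: 0.0397
gripper_force: 59.7
```

```bash
python3 st.py
```

```text
t 28.72 p [ 0.4468 -0.1518  0.0819] yawx 68.79 tz [ 1.e-04 -5.e-04 -1.e+00] F [-4.13  0.79  5.57] T [ 0.287  0.924 -0.003] op 39.71 gf 59.7 q [-0.498  0.22  -0.467  0.884 -0.     1.443]
```

>>> {"api": "servo_tool", "payload": {"motion": [{"x": 0,"y": 0,"z": 0,"twist": 0.6,"jaw": 38},{"x": 0,"y": 0,"z": 0,"twist": 0.6,"jaw": 38},{"x": 0,"y": 0,"z": 0,"twist": 0.6,"jaw": 38},{"x": 0,"y": 0,"z": 0,"twist": 0.6,"jaw": 38},{"x": 0,"y": 0,"z": 0,"twist": 0.6,"jaw": 38},{"x": 0,"y": 0,"z": 0,"twist": 0.6,"jaw": 38},{"x": 0,"y": 0,"z": 0,"twist": 0.6,"jaw": 38},{"x": 0,"y": 0,"z": 0,"twist": 0.6,"jaw": 38},{"x": 0,"y": 0,"z": 0,"twist": 0.6,"jaw": 38},{"x": 0,"y": 0,"z": 0,"twist": 0.6,"jaw": 38},{"x": 0,"y": 0,"z": 0,"twist": 0.6,"jaw": 38},{"x": 0,"y": 0,"z": 0,"twist": 0.6,"jaw": 38}]}}

```text
time: 29.72
eef_pos: [0.4468, -0.1519, 0.0819]
orientation: [0.0, 0.959, 0.282, -0.0]
ft_force: [-4.6, 1.2, 5.3]
opening: 0.0396
gripper_force: 59.7
```

```bash
python3 st.py
```

```text
t 29.72 p [ 0.4468 -0.1519  0.0819] yawx 32.74 tz [ 0.e+00 -9.e-04 -1.e+00] F [-4.57  1.24  5.32] T [0.253 0.961 0.739] op 39.58 gf 59.7 q [-4.980e-01  2.200e-01 -4.670e-01  8.840e-01 -1.000e-03  2.073e+00]
```

>>> {"api": "servo_tool", "payload": {"motion": [{"x": 0,"y": 0,"z": 0,"twist": 0.6,"jaw": 38},{"x": 0,"y": 0,"z": 0,"twist": 0.6,"jaw": 38},{"x": 0,"y": 0,"z": 0,"twist": 0.6,"jaw": 38},{"x": 0,"y": 0,"z": 0,"twist": 0.6,"jaw": 38},{"x": 0,"y": 0,"z": 0,"twist": 0.6,"jaw": 38},{"x": 0,"y": 0,"z": 0,"twist": 0.6,"jaw": 38},{"x": 0,"y": 0,"z": 0,"twist": 0.6,"jaw": 38},{"x": 0,"y": 0,"z": 0,"twist": 0.6,"jaw": 38},{"x": 0,"y": 0,"z": 0,"twist": 0,"jaw": 38},{"x": 0,"y": 0,"z": 0,"twist": 0,"jaw": 38},{"x": 0,"y": 0,"z": 0,"twist": 0,"jaw": 38}]}}

```text
time: 30.63
eef_pos: [0.4468, -0.1519, 0.0819]
orientation: [0.0, 0.997, 0.077, 0.0]
ft_force: [-3.5, 1.0, 5.3]
opening: 0.0395
gripper_force: 59.7
```

```bash
python3 st.py
```

```text
t 30.63 p [ 0.4468 -0.1519  0.0819] yawx 8.78 tz [ 2.e-04 -6.e-04 -1.e+00] F [-3.5   1.04  5.26] T [ 0.228  0.82  -0.082] op 39.48 gf 59.7 q [-0.498  0.22  -0.467  0.884 -0.     2.491]
```

>>> {"api": "servo_tool", "payload": {"motion": [{"x": 0,"y": 0,"z": 0,"twist": 0,"jaw": 46},{"x": 0,"y": 0,"z": 0,"twist": 0,"jaw": 60},{"x": 0,"y": 0,"z": 0,"twist": 0,"jaw": 60},{"x": 0,"y": 0,"z": -0.4,"twist": 0,"jaw": 60},{"x": 0,"y": 0,"z": -0.9,"twist": 0,"jaw": 60},{"x": 0,"y": 0,"z": -0.9,"twist": 0,"jaw": 60},{"x": 0,"y": 0,"z": -0.9,"twist": 0,"jaw": 60},{"x": 0,"y": 0,"z": -0.5,"twist": 0,"jaw": 60},{"x": 0,"y": 0,"z": 0,"twist": 0,"jaw": 60},{"x": 0,"y": 0,"z": 0,"twist": 0,"jaw": 60},{"x": 0,"y": 0,"z": 0,"twist": 0,"jaw": 60},{"x": 0,"y": 0,"z": 0,"twist": 0,"jaw": 60}]}}

```text
time: 31.63
eef_pos: [0.4463, -0.1514, 0.2231]
orientation: [-0.001, 0.997, 0.077, -0.001]
ft_force: [-0.3, 0.3, -0.6]
opening: 0.0602
gripper_force: 0.0
```

```bash
python3 st.py;python3 - <<'E'
from h import *
b,e=snap('side','s8')
cv2.imwrite('pics/v8.png',cv2.resize(b[180:270,350:450,::-1],None,fx=6,fy=6,interpolation=cv2.INTER_CUBIC))
E
```

```text
t 31.63 p [ 0.4463 -0.1514  0.2231] yawx 8.81 tz [-0.0021  0.0013 -1.    ] F [-0.25  0.25 -0.57] T [0.039 0.015 0.005] op 60.15 gf 0.0 q [-0.498  0.118 -0.223  1.233  0.     2.49 ]
```

View pics/v8.png

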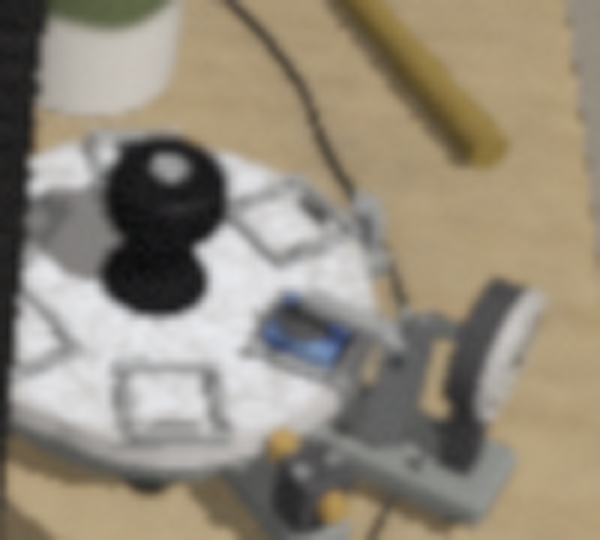

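The tile is lying in its nest under the gauge finger, with the wheel settled in its click and the gripper well above it. I'm handing in the job.

```bash
python3 -c "
from workcell import env
print(env.job_done())"
```

```text
the job is handed in; nothing more can be done
None
```

The tile was pressed flat into the loading nest (at most about 18 N), the wheel was turned one click clockwise, and the tile now rests under the gauge finger. I confirmed its position by camera but did not read the finger's lift from the dial, and the job was handed in at about 32 s with no verdict shown.

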